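# Load the last vial and close the shaker's vial clamp

### The job

Stand the red-capped vial from the bench upright in the shaker's lane, between the clamp pad and the other two vials. Then hold the red release bar up, slide the clamp carriage along until its sprung pad has pushed the three vials together against the fixed stop and presses lightly on them, and let the bar go so that its pins drop fully into a notch. Leave the row held snug: vials upright and touching, never squeezed hard, and do not knock the things nearby about.

Things in the scene. Friction and masses are not known exactly. Their poses are not given: they have to be found in the camera images.
- shaker: White bench shaker, fixed, 335 x 215 x 50 mm, with a grey platform 350 x 220 mm, top 64 mm above the worktop. Origin on the worktop under its middle; y runs along the vial lane towards the fixed stop, x across it, z up. Yaw within 0.2 rad. Beside the lane two steel strips with square notches (pitch 12 mm, teeth 7 mm, gaps 5 mm, 6 mm deep).
- lane (a point): Point on the smooth black plastic floor of the vial lane, at the platform's middle, 67 mm above the worktop; axes as the shaker's. The lane is 37 mm wide (x) between 2 mm walls with flared lips, 16 mm high above its floor. The guide rods and the notched strips beside it (x = +-58 and +-36 mm) are 11 mm above the floor.
- stop: Fixed stop across the lane's +y end. Origin at worktop height below its flat face, which looks along -y of the lane, is 33 mm wide and reaches from 2 to 26 mm above the lane floor; its cross bar, 136 mm long, is 28 mm above the floor and carries two black thumb nuts. Axes as the lane's.
- carriage (a joint): Travel (m) of the blue clamp carriage along +y of the lane, from 0 (rear end, away from the vials) to 0.135. Starts between 0 and 0.015, the pins hanging in a free gap behind the strips' first tooth; it can enter the toothed part only with the release bar up. Slides stiffly, with about 9.5 N of friction. Where the notches lie is not known: the strips are screwed on through slots.
- release_bar (a joint): Lift (m) of the red release bar on the carriage: 0 = down, pins fully in; from 0.006 up the pins clear the teeth; 0.014 = top stop. Springs pull it down with about 6 N (down) to 9 N (top), weight included. If it stays near 0.006 when let go, the pins sit on top of a tooth and hold nothing: ease the carriage along until they drop in. The pins are 3 mm thick along the lane.
- bar_grip (a point): Middle of the red release bar: round, 13 mm diameter, 113 mm long, lying across the lane (along its x), 83 mm above the lane floor when down. It moves with the carriage, 72 mm behind the relaxed pad's face. 40 mm free below it, but for the two thin pin rods 36 mm either side of its middle.
- pad_face (a point): Middle of the flat front face (33 mm wide, 20 mm tall) of the clamp's sprung black pad, which runs inside the lane, 14 mm above the lane floor, looking along +y of the lane.
- pad: The clamp's sprung pad, on the carriage; origin 50 mm behind its face, at worktop height. A spring of 0.55 N per mm lets it be pushed back by up to 20 mm. The glass vials should be held with a few newtons and never squeezed with 12 N or more.
- vial_red_mid (a point): Middle (half-way up, on its axis) of the red-capped glass vial that stands on the worktop at the start: 33 mm diameter, 78 mm tall, about 60 g; the body is 64 mm tall, then the cap, 29 mm diameter. z points up out of the cap.
- vial_red: The same red-capped vial; origin at the centre of its underside.
- vial_white_mid (a point): Middle of the white-capped vial in the lane, same size; the middle one of the finished row.
- vial_blue_mid (a point): Middle of the blue-capped vial in the lane, same size; the one next to the fixed stop.
- vial_blue: The same blue-capped vial; origin at the centre of its underside.
- bottle_mid (a point): Middle of a white reagent bottle (60 mm diameter, 139 mm tall) standing near the red-capped vial; leave alone.
- dish_mid (a point): Middle of an aluminium moisture dish (61 mm diameter, 26 mm tall) standing near the red-capped vial; leave alone.
- lens: A hand lens with black handle (108 mm long, 9 mm thick) lying in front of the shaker; leave alone.
Not all that is in view belongs to the job. Leave any black or yellow look-alike of the vial_red alone. What is shaped like the vial_blue but black or pink is not meant.

How it is judged:
On the way, in this order (a step that is already met when the one before it is completed fails the run):
1. the red-capped vial stands upright in the lane between the pad and the white-capped vial (z of vial_red_mid in the frame of lane between 0.036 and 0.042 m and x of vial_red_mid in the frame of lane between -0.006 and 0.006 m and y of vial_red_mid in the frame of pad_face above 0.01 m and y of vial_red_mid in the frame of lane below 0.03 m and angle between vial_red_mid's own z axis and vertical below 0.12 rad), for 0.2 s.
2. the carriage slides in over the teeth with the release bar held up (value of joint carriage above 0.035 m and value of joint release_bar above 0.0055 m), for 0.1 s.
At the end, for the whole second after the job is handed in: Release bar down within 2 mm, its pins in a notch of the toothed part; the pad presses the red-capped vial with at least 1.5 N, the blue-capped one bears on the stop with at least 0.4 N; vials touching (next centres within 36 mm) and upright within 0.12 rad (value of joint release_bar below 0.002 m and value of joint carriage above 0.035 m and contact force between pad and vial_red above 1.5 N and contact force between stop and vial_blue above 0.4 N and horizontal distance between vial_red_mid and vial_white_mid below 0.036 m and horizontal distance between vial_white_mid and vial_blue_mid below 0.036 m and angle between each of vial_red_mid, vial_white_mid, vial_blue_mid's own z axis and vertical below 0.12 rad).
It fails at once if the vials are squeezed by the pad with more than 12 N (contact force between pad and anything else above 12 N).
It fails at once if the reagent bottle is moved more than 25 mm (distance of bottle_mid from where it was at the start of the episode above 0.025 m).
It fails at once if the moisture dish is moved more than 25 mm (distance of dish_mid from where it was at the start of the episode above 0.025 m).
It fails at once if the hand lens is moved more than 25 mm (distance of lens from where it was at the start of the episode above 0.025 m).
It also fails if it takes over 64 s, if anything falls off the work surface, if the arm or the gripper's body presses on something with over 40 N, if the wrist force passes 120 N, or if a joint passes its speed limit or range.

### The arm

A 6-joint arm with a two-finger parallel gripper is mounted at the origin on a cart in front of the work surface, level with it; the furniture and walls round the work are solid. World frame = base frame: x ahead of the robot, y to its left, z up, the work surface at z = 0. Lengths are in m, angles in rad, forces in N, time in s.
With the tool pointing down it reaches from about 0.325 to 0.9 m from the base axis. Payload 6.1 kg.
Tool frame: the origin (TCP) lies on the centre line of the jaws, within the pads' length; the fingertips stand 22 mm ahead of it and the grasp point (between the pads) lies 3 mm ahead of it; z points along the fingers, y is the line along which they close (so a half turn about z gives the same grasp; the last joint's range is limited). The gripper opens to 85 mm and grips with 20 to 120 N. Pads are 22 mm wide; open, the fingers measure 114 mm over their backs; the gripper's body (76 mm by 85 mm) begins 54 mm behind the grasp point. The pads swing forward as they close: fully open they stand 13 mm farther back than shut.
Start: joints at [-1.355, 0.22, 1.526, -0, 1.395, -0.126], TCP at [0.209, -0.589, 0.253] pointing down, gripper open.
Joint ranges: [-2.98, 2.98], [-0.91, 2.08], [0.09, 2.57], [-1.24, 4.39], [0.2, 2.65], [-2.68, 2.68]. Speed limits (rad/s): [2.57, 2.57, 3.01, 3.14, 3.14, 3.14].

### API

Orientations are given as a unit quaternion [w, x, y, z].
In Python, from cell import * gives the robot as it stands. The module is installed in compiled form; this text tells all that it offers.
- The arm moves only by the tool arm_command, never from a script. Its argument "commands" is a list of rows, each an object of numbers: "x", "y", "z": the shift along the world's x, y, z normalised to -1 to 1, where 1 is 40 mm; "wx", "wy", "wz": the turn, a rotation vector about the world's x, y, z normalised to -1 to 1, where 1 is 6 degrees; "fingers": the opening, from 0 (shut) to 1 (fully open). A call has exactly 5 rows; each row shifts and turns the commanded pose from where the row before left it; what a row does not reach is not made up. A row lasts 1/8 s, in which the tool goes at most 62.5 mm and 10.7 degrees, less where a joint would pass 70% of its speed; a pose out of reach is approached as far as the arm can. A call with a number of a shift or a turn outside -1 to 1 is refused whole. A call with a gripper value outside its range is refused whole. The fingers move at their own pace and stop on an object; "force" is the grip in N (left out, the last holds). Time passes only in rows, so rows that do not move let the fingers close, or fill a call up. It gives the time, the measured TCP pose, the force, the opening and the grip force at its end, in the units of the state.
- get_state(): the state, without advancing time (a new reading comes with each control period).
- grab_frame(name): name is "scene" or "side" or "wrist"; returns (picture, depth): 420x560x3 uint8, red, green, blue; 420x560 float32, m along the optical axis (not along the pixel's ray), 0 where there is no reading.
- camera_info(name): a dict with "intrinsics" (3x3 intrinsics, pixels), "rvec" (rotation vector, rad) and "tvec" (3), from world to camera coordinates, as OpenCV has them; the wrist camera has in their place "T_tool_cam" (4x4, takes a point from camera to tool coordinates, whose origin is the TCP and whose axes are the flange's). Camera axes: x right, y down, z forward; pixel columns grow to the right and rows downward; lengths in m; the calibration is good to about 2 mm. The wrist camera is an equidistant fisheye: a pixel r from the principal point sees the ray r / f radians off the axis. A picture is of the moment at which its call begins: read the wrist's pose just before it. camera_info takes no time and is no camera call.
- close_job(): hands the job in; it is judged then, once.
The state is a dict: "t": time; "joint_pos": joint angles; "joint_vel": joint speeds; "joint_torque": joint torques, N m; "tcp_pos": TCP position; "eef_rot": TCP orientation; "wrist_force": force on the tool from outside, world axes, zero at the start; "ft_torque": the same for the moment, N m; "finger_gap": finger opening in m; "grip_force": force on a finger pad.
Only numpy, scipy, OpenCV 4.12 (cv2) and the standard library are available. Lean on these libraries where they do the work, as an engineer would, in place of code of your own. Each camera call takes 0.05 s, during which the arm holds its last target. There are 200 camera calls.

## Working session

There is one attempt and no reset: what is moved stays moved. The work goes in short steps, Python scripts to look and compute and a tool call to move; the robot and the scene stay as the last step left them, time stands still between calls to the robot, and variables do not carry over. Pictures are saved under pics/ and viewed, at most 10 in all, crops included, and the job is handed in when it is done.

Besides the shell and the picture viewer there is one more tool, called after "Request:" as name(argument=value, ...), one argument or row to a line, values as JSON. arm_command: Moves the arm, as the interface text tells. Scaled input: -1 to 1 covers 40 mm each way for a shift and 6 degrees each way for a turn. Its arguments: {"type":"object","properties":{"commands":{"type":"array","items":{"type":"object","properties":{"x":{"type":"number"},"y":{"type":"number"},"z":{"type":"number"},"wx":{"type":"number"},"wy":{"type":"number"},"wz":{"type":"number"},"fingers":{"type":"number"}}}},"force":{"type":"number"}},"required":["commands"]}

```bash
mkdir -p pics
cat > h.py <<'E'
import numpy as np, cv2
from cell import *
def cloud(name):
    im,d=grab_frame(name); c=camera_info(name); K=np.array(c["intrinsics"]); R=cv2.Rodrigues(np.array(c["rvec"],float))[0]; t=np.array(c["tvec"]).ravel()
    v,u=np.mgrid[:420,:560]; P=np.stack([(u-K[0,2])/K[0,0]*d,(v-K[1,2])/K[1,1]*d,d],-1)
    W=(P-t)@R; W[d==0]=np.nan
    return im,W
E
python3 - <<'E'
from h import *
ims=[]
for n in("scene","side"):
    im,W=cloud(n); np.savez(f"{n}.npz",im=im,W=W); ims.append(im)
    cv2.imwrite(f"pics/{n}.png",cv2.resize(im[...,::-1],(784,588),interpolation=cv2.INTER_CUBIC))
    c=camera_info(n);print(n,-cv2.Rodrigues(np.array(c["rvec"],float))[0].T@np.array(c["tvec"]).ravel(),c["intrinsics"])
print(get_state()); print(camera_info("wrist"))
E
```

```text
scene [-0.21440783  0.51247214  1.22455687] [[476.69389137   0.         278.68094181]
 [  0.         476.69389137 201.48610266]
 [  0.           0.           1.        ]]
side [-0.08426768  0.83926777  1.10731638] [[501.86975426   0.         277.06746704]
 [  0.         501.86975426 207.87007277]
 [  0.           0.           1.        ]]
{'t': 0.1, 'joint_pos': array([-1.35508478e+00,  2.21190360e-01,  1.52750730e+00, -1.42230520e-05,
        1.39471185e+00, -1.26097562e-01]), 'joint_vel': array([ 1.81921082e-03, -2.15229073e-03, -2.29630090e-03,  8.69605408e-05,
        1.31098997e-03, -1.35168721e-03]), 'joint_torque': array([-3.08337912e-04, -4.98246002e+01, -3.90547550e+01, -2.13149492e-04,
        5.75468250e-03, -8.64737018e-06]), 'tcp_pos': array([ 0.20937724, -0.58833703,  0.2522763 ]), 'eef_rot': array([-9.07202272e-04,  9.85430709e-01,  1.70074960e-01, -4.76836921e-05]), 'wrist_force': array([-0.24677369,  0.10603317,  0.14632224]), 'ft_torque': array([-0.01281204, -0.02638601,  0.02695391]), 'grip_force': 0.0, 'finger_gap': 0.08558467010334919}
{'intrinsics': array([[325.1922621 ,   0.        , 284.51447744],
       [  0.        , 325.1922621 , 208.5347322 ],
       [  0.        ,   0.        ,   1.        ]]), 'T_tool_cam': array([[ 9.39200103e-04, -9.65466740e-01, -2.60524646e-01,
         6.63980371e-02],
       [ 9.99999490e-01,  8.10071559e-04,  6.03023473e-04,
        -3.20271255e-04],
       [-3.71155500e-04, -2.60525080e-01,  9.65467009e-01,
        -1.21086675e-01],
       [ 0.00000000e+00,  0.00000000e+00,  0.00000000e+00,
         1.00000000e+00]])}
```

View pics/scene.png

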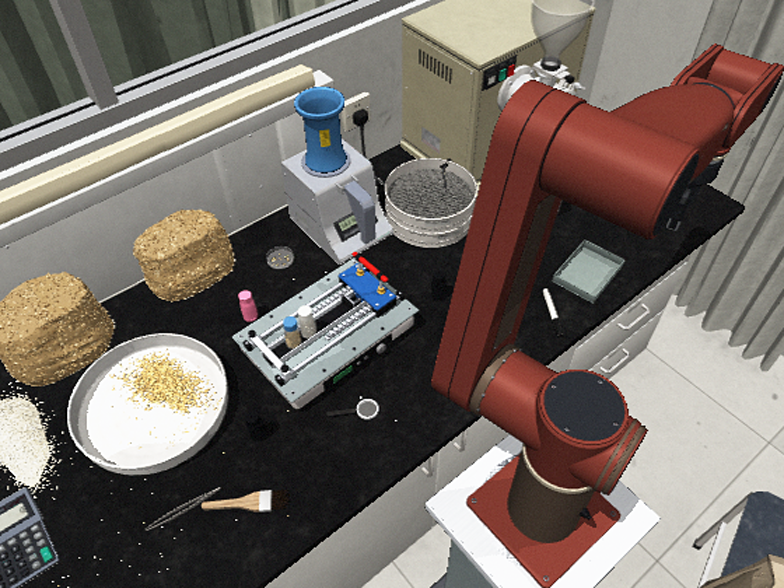

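View pics/side.png

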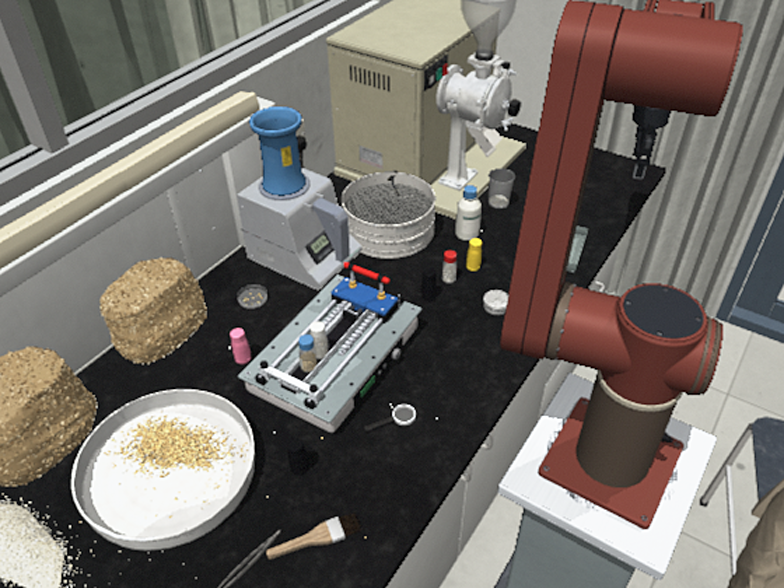

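Side view: the red-capped vial is at about (449,265). Possible mix-ups are yellow (474,255), black (430,285), pink (240,345), black (302,458), and the blue and white caps in the lane at (307,345) and (318,333). I choose the red cap at (449,265) and check it in a close crop. The release bar is at (367,272) and the stop at (292,383).

```bash
cat > m.py <<'E'
from h import *
D=np.load("side.npz"); im,W=D["im"],D["W"]
hsv=cv2.cvtColor(im,cv2.COLOR_RGB2HSV).astype(int)
H,S,V=hsv[...,0],hsv[...,1],hsv[...,2]
def box(u0,v0,u1,v1):
    m=np.zeros(H.shape,bool); m[int(v0/1.4):int(v1/1.4),int(u0/1.4):int(u1/1.4)]=1; return m&np.isfinite(W[...,0])
def rep(n,m):
    p=W[m]; print(n,m.sum(),"med",np.median(p,0).round(4),"lo",np.percentile(p,2,0).round(4),"hi",np.percentile(p,98,0).round(4)); return p
red=((H<8)|(H>172))&(S>140)&(V>70)
z=W[...,2]
b=box(435,240,462,295); rep("redcap",b&red&(z>.02)); p=rep("redtop",b&red&(z>.0745)); print("circ",cv2.minEnclosingCircle(p[:,:2].astype(np.float32)))
p=rep("bar",box(335,255,400,290)&red); l=p[:,:2]-p[:,:2].mean(0); print("bardir",np.linalg.svd(l,full_matrices=0)[2][0])
blue=(H>95)&(H<125)&(S>120)
p=rep("bluetop",box(290,330,322,360)&(z>.139)); print(cv2.minEnclosingCircle(p[:,:2].astype(np.float32)))
p=rep("whitetop",box(308,318,332,345)&(z>.139)); print(cv2.minEnclosingCircle(p[:,:2].astype(np.float32)))
p=rep("platform",box(230,260,430,440)&(abs(z-.064)<.003)&(S<60)); r=cv2.minAreaRect(p[:,:2].astype(np.float32)); print(r)
rep("carr",box(320,270,410,320)&blue)
p=rep("bottle",box(455,180,485,242)&(z>.03)&(z<.12)); rep("dish",box(480,288,512,316)&(z>.015)); rep("yellow",box(465,235,485,272)&(z>.02))
rep("black",box(418,268,440,300)&(z>.03)&(z<.1))
cv2.imwrite("pics/crop.png",cv2.resize(im[110:310,150:370][...,::-1],(660,600),interpolation=cv2.INTER_CUBIC))
E
python3 m.py
```

```text
redcap 67 med [ 0.4985 -0.2682  0.0775] lo [ 0.4876 -0.2862  0.0615] hi [ 0.5123 -0.258   0.084 ]
redtop 42 med [ 0.5    -0.2711  0.0791] lo [ 0.4891 -0.2863  0.0749] hi [ 0.5128 -0.2579  0.0841]
circ ((0.5004420280456543, -0.2725287675857544), 0.017695071175694466)
bar 146 med [ 0.5798 -0.047   0.1537] lo [ 0.5231 -0.1801 -0.001 ] hi [ 0.701  -0.0404  0.1598]
bardir [-0.74521514  0.66682411]
bluetop 95 med [0.564  0.1642 0.1446] lo [0.5528 0.1319 0.1399] hi [0.5778 0.1805 0.1494]
((0.5616267919540405, 0.15620794892311096), 0.02664862759411335)
whitetop 103 med [0.5653 0.1319 0.1444] lo [0.5535 0.1145 0.1399] hi [0.5814 0.1693 0.1483]
((0.5691128969192505, 0.14279431104660034), 0.03174975886940956)
platform 3166 med [0.5306 0.1228 0.0644] lo [ 0.4602 -0.0841  0.0612] hi [0.6835 0.2514 0.0669]
((0.6099731922149658, 0.06196242570877075), (0.3459656536579132, 0.4334408640861511), 12.98550796508789)
carr 601 med [ 0.5731 -0.0292  0.0968] lo [ 0.5096 -0.0657  0.0779] hi [ 0.6395 -0.0076  0.102 ]
bottle 580 med [ 0.5499 -0.4391  0.0576] lo [ 0.4868 -0.6333  0.0307] hi [ 0.6562 -0.3575  0.1129]
dish 256 med [ 0.3596 -0.2416  0.0268] lo [ 0.1977 -0.2759  0.0169] hi [0.3889 0.1024 0.3846]
yellow 169 med [ 0.4695 -0.3365  0.0538] lo [ 0.4574 -0.3576  0.0217] hi [ 0.4874 -0.3268  0.0806]
black 161 med [ 0.5041 -0.1869  0.0595] lo [ 0.492  -0.2073  0.031 ] hi [ 0.5195 -0.1779  0.0813]
```

View pics/crop.png

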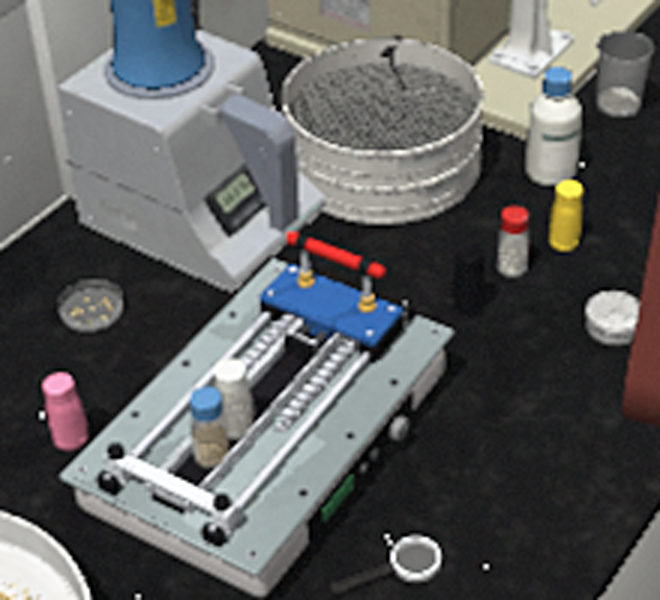

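The crop shows the red-capped clear-glass vial at (515,240). Yellow is at (567,215) and black at (470,285), so both are distinct from it. I now refine the shaker pose and start moving above the vial.

```bash
cat > m2.py <<'E'
from h import *
for n,bx,pl in(("side",(335,255,400,290),(240,265,425,420)),("scene",(345,245,395,290),(230,250,425,400))):
    D=np.load(n+".npz"); im,W=D["im"],D["W"]; H,S,V=[a.astype(int) for a in cv2.split(cv2.cvtColor(im,cv2.COLOR_RGB2HSV))]
    z=W[...,2]
    def box(u0,v0,u1,v1):
        m=np.zeros(H.shape,bool); m[int(v0/1.4):int(v1/1.4),int(u0/1.4):int(u1/1.4)]=1; return m&np.isfinite(z)
    p=W[box(*bx)&((H<8)|(H>172))&(S>140)&(z>.14)&(z<.175)]
    c=p.mean(0); d=np.linalg.svd(p[:,:2]-c[:2],full_matrices=0)[2][0]; s=(p[:,:2]-c[:2])@d
    print(n,"bar",len(p),c,np.median(p,0),"yaw",np.degrees(np.arctan(d[1]/d[0])),"ext",s.min(),s.max(), "mid",c[:2]+d*(s.min()+s.max())/2)
    m=(box(*pl)&(abs(z-.064)<.004)&(S<70)&(V>70)&(W[...,0]<.72)&(W[...,0]>.4)&(W[...,1]>-.13)&(W[...,1]<.28)).astype(np.uint8)
    k,l,st,ce=cv2.connectedComponentsWithStats(cv2.dilate(m,np.ones((5,5))))
    p=W[(m>0)&(l==1+st[1:,4].argmax())]; q=p[:,:2].astype(np.float32); print("plat",len(p),cv2.minAreaRect(q))
    for lab,hh in(("blue",(H>95)&(H<125)&(S>110)),("white",(S<40)&(V>150))):
        q=W[hh&(z>.1395)&(z<.153)&(W[...,0]>.52)&(W[...,0]<.61)&(W[...,1]>.09)&(W[...,1]<.21)]; print(lab,len(q),np.median(q,0),q.min(0),q.max(0))
E
python3 m2.py
```

```text
side bar 131 [ 0.57286649 -0.04654049  0.15399989] [ 0.5728692  -0.0463705   0.15419954] yaw 2.7497900224861866 ext -0.05644559142016923 0.05165248172328395 mid [ 0.57526029 -0.04642552]
plat 3390 ((0.5706695318222046, 0.07933685183525085), (0.22310751676559448, 0.3534918427467346), 2.433145523071289)
blue 65 [0.56456028 0.16951307 0.14490599] [0.55117773 0.1543604  0.13990836] [0.57947179 0.18260905 0.15149536]
white 72 [0.56830452 0.12946637 0.14450601] [0.55437925 0.1138059  0.13984732] [0.58356735 0.15387513 0.15175511]
scene bar 109 [ 0.5725859  -0.04727628  0.15451181] [ 0.57408836 -0.0467652   0.15475503] yaw 3.3597636508005 ext -0.058270534787062095 0.05135218187163878 mid [ 0.57603913 -0.04707355]
plat 3120 ((0.5717252492904663, 0.08003570884466171), (0.22275696694850922, 0.350547730922699), 2.6056203842163086)
blue 61 [0.56515451 0.16582375 0.14444628] [0.55264246 0.15374256 0.13966387] [0.57947174 0.179368   0.15126858]
white 57 [0.56911968 0.12813206 0.14497522] [0.55567067 0.11489469 0.13964378] [0.5859752  0.14074707 0.15130709]
```

Request:
arm_command(
  commands=[
    {"x":0.73,"y":0.79,"fingers":0.65},
    {"x":0.73,"y":0.79,"fingers":0.65},
    {"x":0.73,"y":0.79,"fingers":0.65},
    {"x":0.73,"y":0.79,"fingers":0.65},
    {"x":0.73,"y":0.79,"fingers":0.65},
  ],
)

```text
schema error: expected keys x, y, z, wx, wy, wz, fingers
```

Request:
arm_command(
  commands=[
    {"x":0.73,"y":0.79,"fingers":0.65},
    {"x":0.73,"y":0.79,"fingers":0.65},
    {"x":0.73,"y":0.79,"fingers":0.65},
    {"x":0.73,"y":0.79,"fingers":0.65},
    {"x":0.73,"y":0.79,"fingers":0.65},
  ],
)

```text
schema error: expected keys x, y, z, wx, wy, wz, fingers
```

Request:
arm_command(
  commands=[
    {"x":0.73,"y":0.79,"z":0,"wx":0,"wy":0,"wz":-0.283,"fingers":0.65},
    {"x":0.73,"y":0.79,"z":0,"wx":0,"wy":0,"wz":-0.283,"fingers":0.65},
    {"x":0.73,"y":0.79,"z":0,"wx":0,"wy":0,"wz":-0.283,"fingers":0.65},
    {"x":0.73,"y":0.79,"z":0,"wx":0,"wy":0,"wz":-0.283,"fingers":0.65},
    {"x":0.73,"y":0.79,"z":0,"wx":0,"wy":0,"wz":-0.283,"fingers":0.65},
  ],
)

```text
t: 0.72
tcp_pos: [0.3561, -0.4295, 0.2528]
eef_rot: [-0.0, 0.995, 0.096, -0.0]
wrist_force: [1.2, -0.1, 0.3]
finger_gap: 0.0552
grip_force: 0.0
```

Request:
arm_command(
  commands=[
    {"x":0.73,"y":0.79,"z":0,"wx":0,"wy":0,"wz":-0.283,"fingers":0.65},
    {"x":0.73,"y":0.79,"z":0,"wx":0,"wy":0,"wz":-0.283,"fingers":0.65},
    {"x":0.73,"y":0.79,"z":0,"wx":0,"wy":0,"wz":-0.283,"fingers":0.65},
    {"x":0.73,"y":0.79,"z":0,"wx":0,"wy":0,"wz":-0.283,"fingers":0.65},
    {"x":0.73,"y":0.79,"z":0,"wx":0,"wy":0,"wz":-0.283,"fingers":0.65},
  ],
)

```text
t: 1.35
tcp_pos: [0.5021, -0.2715, 0.2529]
eef_rot: [-0.0, 1.0, 0.022, -0.0]
wrist_force: [1.6, -0.3, 0.5]
finger_gap: 0.0556
grip_force: 0.0
```

```bash
cat >> h.py <<'E'
from scipy.spatial.transform import Rotation as Ro
def wcloud():
    s=get_state(); im,d=grab_frame("wrist"); c=camera_info("wrist"); K=np.array(c["intrinsics"]); T=np.array(c["T_tool_cam"])
    v,u=np.mgrid[:420,:560]; x=(u-K[0,2])/K[0,0]; y=(v-K[1,2])/K[1,1]; th=np.hypot(x,y)+1e-9; k=np.tan(np.minimum(th,1.45))/th
    P=np.stack([x*k*d,y*k*d,d],-1)@T[:3,:3].T+T[:3,3]
    R=Ro.from_quat(np.roll(s["eef_rot"],-1)).as_matrix()
    W=P@R.T+s["tcp_pos"]; W[d==0]=np.nan
    return s,im,W
def yaw(s):
    R=Ro.from_quat(np.roll(s["eef_rot"],-1)).as_matrix(); return np.degrees(np.arctan2(R[1,0],R[0,0])),R[:,2]
E
python3 - <<'E'
from h import *
s,im,W=wcloud(); cv2.imwrite("pics/w1.png",im[...,::-1]); np.savez("w1.npz",im=im,W=W)
print(s["t"],s["tcp_pos"],yaw(s),s["finger_gap"],s["joint_pos"])
H,S,V=[a.astype(int) for a in cv2.split(cv2.cvtColor(im,cv2.COLOR_RGB2HSV))]; z=W[...,2]
m=((H<8)|(H>172))&(S>140)&(z>.06)&(z<.1)&(np.hypot(W[...,0]-.5,W[...,1]+.272)<.05)
p=W[m]; print(len(p),np.median(p,0)); p=p[p[:,2]>.072]; print(len(p),p.mean(0),cv2.minEnclosingCircle(p[:,:2].astype(np.float32)))
E
```

```text
1.35 [ 0.50210472 -0.27154077  0.2528643 ] (np.float64(2.5493419017800596), array([-5.60035607e-04,  3.74191673e-04, -9.99999773e-01])) 0.05561898345415222 [-6.33873503e-01  9.25290784e-02  1.67069260e+00 -3.07551302e-05
  1.37904384e+00  8.92434393e-01]
764 [ 0.50489774 -0.27460144  0.07858063]
727 [ 0.50432218 -0.27476986  0.07847561] ((0.5037801861763, -0.27493321895599365), 0.014335079118609428)
```

View pics/w1.png

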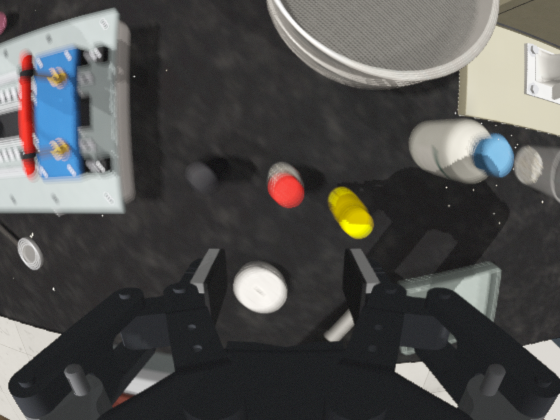

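Wrist view: red cap at (286,190), yellow (350,212), black (203,177), dish (262,287). The red vial is at about (0.503,-0.2745), top at z 0.078, which agrees with its size. Descending to grasp.

Request:
arm_command(
  commands=[
    {"x":0.03,"y":-0.075,"z":-0.8,"wx":0,"wy":0,"wz":0,"fingers":0.65},
    {"x":0,"y":0,"z":-0.9,"wx":0,"wy":0,"wz":0,"fingers":0.65},
    {"x":0,"y":0,"z":-0.9,"wx":0,"wy":0,"wz":0,"fingers":0.65},
    {"x":0,"y":0,"z":-0.9,"wx":0,"wy":0,"wz":0,"fingers":0.65},
    {"x":0,"y":0,"z":-0.9,"wx":0,"wy":0,"wz":0,"fingers":0.65},
  ],
)

```text
t: 2.02
tcp_pos: [0.5023, -0.2757, 0.0758]
eef_rot: [-0.0, 1.0, 0.023, -0.0]
wrist_force: [-0.8, 0.3, 0.3]
finger_gap: 0.0558
grip_force: 0.0
```

Request:
arm_command(
  commands=[
    {"x":0,"y":0,"z":-0.4,"wx":0,"wy":0,"wz":0,"fingers":0.65},
    {"x":0,"y":0,"z":-0.32,"wx":0,"wy":0,"wz":0,"fingers":0.65},
    {"x":0,"y":0,"z":0,"wx":0,"wy":0,"wz":0,"fingers":0.4},
    {"x":0,"y":0,"z":0,"wx":0,"wy":0,"wz":0,"fingers":0.3},
    {"x":0,"y":0,"z":0,"wx":0,"wy":0,"wz":0,"fingers":0.3},
  ],
  force=25,
)

```text
t: 2.65
tcp_pos: [0.5034, -0.2764, 0.0497]
eef_rot: [0.001, 1.0, 0.023, 0.001]
wrist_force: [-0.8, 0.2, 0.0]
finger_gap: 0.0316
grip_force: 27.4
```

Request:
arm_command(
  commands=[
    {"x":0,"y":0,"z":0,"wx":0,"wy":0,"wz":0,"fingers":0.2},
    {"x":0,"y":0,"z":0,"wx":0,"wy":0,"wz":0,"fingers":0.2},
    {"x":0,"y":0,"z":0,"wx":0,"wy":0,"wz":0,"fingers":0.2},
    {"x":0,"y":0,"z":0,"wx":0,"wy":0,"wz":0,"fingers":0.2},
    {"x":0,"y":0,"z":0,"wx":0,"wy":0,"wz":0,"fingers":0.2},
  ],
)

```text
t: 3.28
tcp_pos: [0.503, -0.276, 0.049]
eef_rot: [0.0, 1.0, 0.023, 0.0]
wrist_force: [-0.6, 0.7, 4.9]
finger_gap: 0.0319
grip_force: 27.9
```

Request:
arm_command(
  commands=[
    {"x":0,"y":0,"z":0.4,"wx":0,"wy":0,"wz":0,"fingers":0.2},
    {"x":0,"y":0,"z":1,"wx":0,"wy":0,"wz":0,"fingers":0.2},
    {"x":0,"y":0,"z":1,"wx":0,"wy":0,"wz":0,"fingers":0.2},
    {"x":0,"y":0,"z":1,"wx":0,"wy":0,"wz":0,"fingers":0.2},
    {"x":0,"y":0,"z":1,"wx":0,"wy":0,"wz":0,"fingers":0.2},
  ],
)

```text
t: 3.9
tcp_pos: [0.5023, -0.2756, 0.2263]
eef_rot: [0.0, 1.0, 0.023, -0.0]
wrist_force: [0.4, 0.2, -0.8]
finger_gap: 0.032
grip_force: 27.4
```

Request:
arm_command(
  commands=[
    {"x":0.171,"y":0.862,"z":0.5,"wx":0,"wy":0,"wz":0,"fingers":0.2},
    {"x":0.171,"y":0.862,"z":0,"wx":0,"wy":0,"wz":0,"fingers":0.2},
    {"x":0.171,"y":0.862,"z":0,"wx":0,"wy":0,"wz":0,"fingers":0.2},
    {"x":0.171,"y":0.862,"z":0,"wx":0,"wy":0,"wz":0,"fingers":0.2},
    {"x":0.171,"y":0.862,"z":0,"wx":0,"wy":0,"wz":0,"fingers":0.2},
  ],
)

```text
t: 4.53
tcp_pos: [0.5367, -0.1023, 0.2451]
eef_rot: [0.0, 1.0, 0.023, 0.0]
wrist_force: [-0.5, -0.2, -1.1]
finger_gap: 0.0316
grip_force: 27.5
```

Request:
arm_command(
  commands=[
    {"x":0.171,"y":0.862,"z":0,"wx":0,"wy":0,"wz":0,"fingers":0.2},
    {"x":0.171,"y":0.862,"z":0,"wx":0,"wy":0,"wz":0,"fingers":0.2},
    {"x":0.171,"y":0.862,"z":0,"wx":0,"wy":0,"wz":0,"fingers":0.2},
    {"x":0.171,"y":0.862,"z":0,"wx":0,"wy":0,"wz":0,"fingers":0.2},
    {"x":0.171,"y":0.862,"z":0,"wx":0,"wy":0,"wz":0,"fingers":0.2},
  ],
)

```text
t: 5.15
tcp_pos: [0.5709, 0.0701, 0.245]
eef_rot: [0.0, 1.0, 0.023, -0.0]
wrist_force: [-0.7, -0.2, -0.7]
finger_gap: 0.0322
grip_force: 27.5
```

Run:
```python
from h import *
s,im,W=wcloud(); cv2.imwrite("pics/w2.png",im[...,::-1]); np.savez("w2.npz",im=im,W=W)
print(s["t"],s["tcp_pos"],yaw(s),s["finger_gap"],s["wrist_force"])
H,S,V=[a.astype(int) for a in cv2.split(cv2.cvtColor(im,cv2.COLOR_RGB2HSV))]; z=W[...,2]
m=((H<8)|(H>172))&(S>140)&(z>.2)
p=W[m]; print("cap rel tcp",len(p),np.median(p,0)-s["tcp_pos"],p.min(0)-s["tcp_pos"],p.max(0)-s["tcp_pos"])
```

```text
5.15 [0.57091558 0.07006168 0.24501649] (np.float64(2.602339598667864), array([-1.51173952e-05, -1.20535867e-04, -9.99999993e-01])) 0.03222990952684471 [-0.74148569 -0.18308755 -0.69390458]
cap rel tcp 5351 [ 6.70228857e-03 -9.89976638e-05  2.93199073e-02] [-0.01063198 -0.01711669 -0.00205827] [0.01565343 0.01597811 0.05371944]
```

View pics/w2.png

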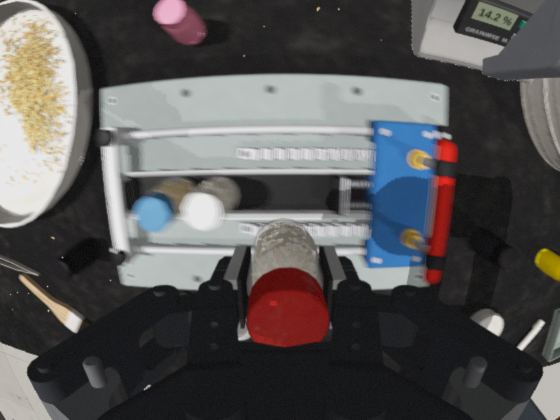

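Wrist view: the vial is held upright with its cap at (288,305). In the lane are the white cap (203,211), blue cap (154,213), pad (350,195), carriage (405,195), bar (443,205) and stop (115,190). Next I measure the lane centreline and the vial's offset in the grip.

```bash
cat > lane.py <<'E'
from h import *
import sys
D=np.load(sys.argv[1]); im,W=D["im"],D["W"]; th=np.radians(2.6); o=np.array([.571,.0797])
d=W[...,:2]-o; X=d[...,0]*np.cos(th)+d[...,1]*np.sin(th); Y=-d[...,0]*np.sin(th)+d[...,1]*np.cos(th); Z=W[...,2]
for y0,y1 in((-.05,-.03),(-.03,-.01),(0.0,.02),(.10,.12)):
    r=[]
    for a in np.arange(-.07,.07,.002):
        q=Z[(X>=a)&(X<a+.002)&(Y>y0)&(Y<y1)&(Z<.12)]
        r.append("%d:%.0f"%(round(1e3*a+1),1e3*np.median(q)) if len(q)>3 else "")
    print(y0," ".join(x for x in r if x))
H,S,V=[a.astype(int) for a in cv2.split(cv2.cvtColor(im,cv2.COLOR_RGB2HSV))]
red=((H<8)|(H>172))&(S>140)
m=red&(Z>.13)&(Z<.17); print("bar lane mid",(X[m].min()+X[m].max())/2,np.median(Y[m]),np.median(Z[m]))
for n,m in(("blue",(H>95)&(H<125)&(S>110)),("white",(S<40)&(V>120))):
    m=m&(Z>.141)&(Z<.152)&(Y>.02)&(Y<.12)&(abs(X)<.03); q=np.stack([X[m],Y[m]],1).astype(np.float32); print(n,len(q),cv2.minEnclosingCircle(q),np.median(Z[m]))
m=red&(Z>.2); zt=np.percentile(Z[m],95); q=np.stack([X[m],Y[m]],1)[abs(Z[m]-zt)<.002].astype(np.float32); print("redtop z",zt,len(q),cv2.minEnclosingCircle(q))
m=(Z>.08)&(Z<.1)&(abs(X)<.015)&(Y<-.02)&(Y>-.075); print("pad front pts Y",np.percentile(Y[m],[50,90,98]) if m.any() else 0)
m=(Z>.085)&(Z<.105)&(abs(X)<.05)&(Y>.09)&(Y<.15); print("stop Y",np.percentile(Y[m],[2,10,50,90]) if m.any() else 0)
E
python3 lane.py w2.npz; python3 -c "
from h import *
s=get_state();d=s['tcp_pos'][:2]-[.571,.0797];t=np.radians(2.6);print('tcp lane',d[0]*np.cos(t)+d[1]*np.sin(t),-d[0]*np.sin(t)+d[1]*np.cos(t))"
```

```text
-0.05 -55:64 -53:64 -51:64 -49:64 -47:64 -45:64 -43:65 -41:64 -39:77 -37:78 -35:78 -33:78 -31:78 -29:70 -27:65 -21:83 -19:82 -17:75 -15:67 -13:67 -11:68 -9:68 -7:67 -5:67 -3:67 -1:67 1:67 3:67 5:68 7:67 9:67 11:67 13:68 15:68 17:67 19:67 21:81 23:82 25:65 27:64 29:64 31:65 33:78 35:78 37:78 39:78 41:78 43:65 45:64 47:65 49:64 51:64 53:64 55:65 57:78 59:79 61:78 63:77 65:64 67:65 69:64
-0.03 -31:70 -29:65 -21:84 -19:82 -17:75 -15:67 -13:68 -11:67 -9:68 -7:67 -5:67 -3:67 -1:67 1:67 3:67 5:67 7:67 9:68 11:67 13:67 15:67 17:68 19:68 21:81 23:82 25:65 27:64 29:64 31:65 33:71 35:74 37:73 39:78 41:71 43:65 45:64 47:64 49:65 51:64 53:64 55:64 57:77 59:79 61:78 63:76 65:64 67:65 69:64
0.0 -35:71 -33:78 -31:78 -29:67 -21:83 -19:82 -17:75 -15:67 -13:67 -11:68 -9:67 -7:68 -5:67 -3:67 -1:67 1:67 3:67 5:67 7:67 9:68 11:68 13:67 15:67 17:67 21:81 23:82 25:65 27:65 29:64 31:64 33:77 35:78 37:78 39:78 41:78 43:65 45:64 47:64 49:65 51:64 53:64 55:64 57:78 59:79 61:78 63:76 65:64 67:65 69:64
0.1 -69:65 -67:64 -65:65 -59:77 -57:78 -55:76 -53:75 -51:64 -49:64 -47:64 -45:65 -43:65 -41:64 -39:64 -37:64 -35:64 -33:65 5:67 7:68 9:68 11:67 13:68 15:67 17:68 19:80 21:81 23:81 25:65 27:64 29:64 31:64 33:65 35:65 37:65 39:64 41:64 43:64 45:64 47:65 49:64 51:64 53:64 55:75 57:78 59:78 61:78 63:76 65:65 67:64 69:64
bar lane mid 0.002119005316344385 -0.12518114409066763 0.15556098787284894
blue 290 ((0.001618852373212576, 0.08785790205001831), 0.014218914322555065) 0.14488274491438283
white 1204 ((-0.0020030206069350243, 0.06311073899269104), 0.030757812783122063) 0.14506122852059694
redtop z 0.27557603808981246 3618 ((0.0007868753746151924, -0.010073305107653141), 0.01429834309965372)
pad front pts Y [-0.06244491 -0.05679816 -0.05591497]
stop Y [0.14091824 0.14160534 0.14382521 0.14869594]
tcp lane -2.1939751699856882e-05 -0.005793172898521921
```

Request:
arm_command(
  commands=[
    {"x":0.015,"y":0,"z":-0.6,"wx":0,"wy":0,"wz":0,"fingers":0.2},
    {"x":0,"y":0,"z":-0.6,"wx":0,"wy":0,"wz":0,"fingers":0.2},
    {"x":0,"y":0,"z":-0.6,"wx":0,"wy":0,"wz":0,"fingers":0.2},
    {"x":0,"y":0,"z":-0.6,"wx":0,"wy":0,"wz":0,"fingers":0.2},
    {"x":0,"y":0,"z":-0.1,"wx":0,"wy":0,"wz":0,"fingers":0.2},
  ],
)

```text
t: 5.82
tcp_pos: [0.5701, 0.0688, 0.1429]
eef_rot: [-0.0, 1.0, 0.023, -0.002]
wrist_force: [-0.1, 0.1, -0.6]
finger_gap: 0.032
grip_force: 27.4
```

```bash
python3 - <<'E'
from h import *
s,im,W=wcloud(); np.savez("w3.npz",im=im,W=W)
print(s["t"],s["tcp_pos"],yaw(s),s["wrist_force"]); print(get_state()["tcp_pos"])
E
sed -i 's/(Z>.2)/(Z>.12)\&(Y>-.04)/g; s/red&(Z>.13)&(Z<.17)/red\&(Z>.13)\&(Z<.17)\&(Y<-.1)/' lane.py; python3 lane.py w3.npz; python3 -c "
from h import *
cv2.imwrite('pics/w3.png',np.load('w3.npz')['im'][...,::-1])"
```

```text
5.825 [0.57008086 0.06882241 0.14286665] (np.float64(2.600486429752073), array([-3.96795286e-03,  5.51064117e-06, -9.99992128e-01])) [-0.13688459  0.05000442 -0.57411786]
[0.57073712 0.06883455 0.14357696]
-0.05 -17:71 -15:68 -13:68 -11:67 -9:67 -7:67 -5:67 -3:68 -1:68 1:67 3:68 5:68 7:67 9:68 11:68 13:67 15:68 17:67 21:81 23:68 25:65 27:64 29:65 31:65 33:78 35:78 37:78 39:78 41:78 43:66 45:65 47:64 49:64 51:64 53:64 55:65 57:78 59:78 61:78 63:76 65:64 67:64 69:65
-0.03 -9:67 -7:67 -5:68 -3:68 -1:67 1:68 3:68 5:67 7:68 9:68 11:68 13:98 15:100 17:68 21:81 23:68 25:65 27:64 29:65 31:65 33:77 35:78 37:77 39:77 41:77 43:68 45:65 47:64 49:65 51:65 53:64 55:65 57:77 59:78 61:78 63:76 65:64 67:64 69:64
0.0 -17:67 -13:68 -11:67 -9:68 -7:67 -5:67 -3:67 -1:67 1:67 3:67 5:68 7:68 9:68 11:68 13:68 15:67 17:68 21:81 23:68 25:65 27:64 29:64 31:65 33:78 35:78 37:78 39:78 41:78 43:66 45:64 47:64 49:65 51:64 53:64 55:65 57:78 59:78 61:78 63:76 65:64 67:65 69:64
0.1 -59:78 -57:65 -55:77 -53:75 -51:64 -49:64 -47:64 -45:64 -43:64 5:67 7:67 9:68 11:67 13:67 15:68 17:68 19:79 21:80 23:66 25:65 27:64 29:65 31:64 33:64 35:64 37:64 39:64 41:64 43:64 45:65 47:64 49:65 51:64 53:65 55:65 57:78 59:79 61:78 63:76 65:64 67:64 69:64
bar lane mid 0.014544341863491569 -0.1237376101259792 0.15484437353065894
blue 1456 ((0.0006774085923098028, 0.08643452078104019), 0.014791099354624748) 0.1449753758360065
white 2159 ((0.0030170392710715532, 0.06766125559806824), 0.033971793949604034) 0.14494722427212287
redtop z 0.17339411322878895 3599 ((0.0001720179570838809, -0.011475035920739174), 0.01405677106231451)
pad front pts Y [-0.0614683  -0.05618552 -0.05588375]
stop Y [0.09609284 0.14141311 0.1433953  0.14860301]
```

View pics/w3.png

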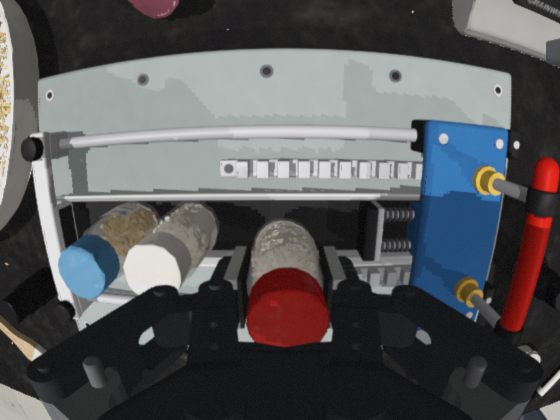

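Request:
arm_command(
  commands=[
    {"x":0.02,"y":0,"z":-0.2,"wx":0,"wy":0,"wz":0,"fingers":0.2},
    {"x":0,"y":0,"z":-0.2,"wx":0,"wy":0,"wz":0,"fingers":0.2},
    {"x":0,"y":0,"z":-0.2,"wx":0,"wy":0,"wz":0,"fingers":0.2},
    {"x":0,"y":0,"z":-0.05,"wx":0,"wy":0,"wz":0,"fingers":0.2},
    {"x":0,"y":0,"z":0,"wx":0,"wy":0,"wz":0,"fingers":0.2},
  ],
)

```text
t: 6.5
tcp_pos: [0.5735, 0.0688, 0.1196]
eef_rot: [0.0, 1.0, 0.023, 0.001]
wrist_force: [-0.4, -0.5, 5.3]
finger_gap: 0.0319
grip_force: 29.2
```

Request:
arm_command(
  commands=[
    {"x":0,"y":0,"z":-0.03,"wx":0,"wy":0,"wz":0,"fingers":0.2},
    {"x":0,"y":0,"z":-0.03,"wx":0,"wy":0,"wz":0,"fingers":0.2},
    {"x":0,"y":0,"z":0,"wx":0,"wy":0,"wz":0,"fingers":0.2},
    {"x":0,"y":0,"z":0,"wx":0,"wy":0,"wz":0,"fingers":0.2},
    {"x":0,"y":0,"z":0,"wx":0,"wy":0,"wz":0,"fingers":0.2},
  ],
)

```text
t: 7.12
tcp_pos: [0.575, 0.0687, 0.1193]
eef_rot: [0.0, 1.0, 0.023, 0.003]
wrist_force: [-1.0, -2.9, 14.6]
finger_gap: 0.0317
grip_force: 32.4
```

```bash
python3 - <<'E'
from h import *
s,im,W=wcloud(); np.savez("w4.npz",im=im,W=W)
print(s["t"],s["tcp_pos"],yaw(s),s["wrist_force"],s["ft_torque"])
E
python3 lane.py w4.npz | grep -E "redtop|^-0.05"
```

```text
7.125 [0.57495322 0.06866473 0.11925988] (np.float64(2.585672613969844), array([ 5.75389885e-03, -1.44845606e-04, -9.99983436e-01])) [-1.03079803 -2.85220739 14.55886553] [0.34319141 0.1784714  0.05828345]
-0.05 -59:78 -57:78 -55:78 -53:77 -7:68 -5:67 -3:68 -1:68 1:68 3:67 5:68 7:67 9:67 11:107 13:67 15:101 17:68 21:80 23:69 25:65 27:64 29:65 31:65 33:78 35:78 37:78 39:78 41:78 43:68 45:65 47:65 49:64 51:64 53:64 55:65 57:77 59:78 61:78 63:76 65:64 67:65 69:64
redtop z 0.14981255436869487 3628 ((0.0047814492136240005, -0.011667557060718536), 0.01420162245631218)
```

Run:
```python
from h import *
a=np.load("w4.npz")["im"][100:400,20:540]
b=grab_frame("side")[0][200:300,180:300]
cv2.imwrite("pics/w4.png",np.vstack([a,cv2.resize(b,(520,300),interpolation=cv2.INTER_CUBIC)])[...,::-1])
```

```text
(no output)
```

View pics/w4.png

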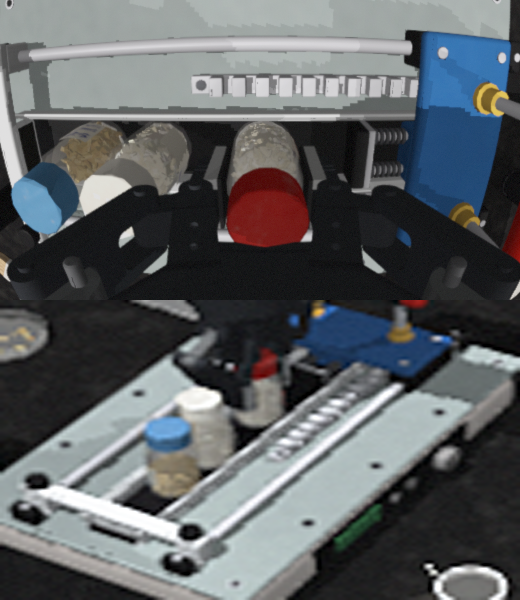

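The view shows that the left finger linkage rests on the white cap (around (140,195) in the upper crop). That explains why the vial stopped about 5 mm short. I'll lift, turn the gripper 90° so the jaws close across the lane and clear of the neighbours, then try again.

Request:
arm_command(
  commands=[
    {"x":0,"y":0,"z":0.3,"wx":0,"wy":0,"wz":0,"fingers":0.2},
    {"x":0,"y":0,"z":0.6,"wx":0,"wy":0,"wz":0,"fingers":0.2},
    {"x":0,"y":0,"z":0.6,"wx":0,"wy":0,"wz":0.5,"fingers":0.2},
    {"x":0,"y":0,"z":0.5,"wx":0,"wy":0,"wz":1,"fingers":0.2},
    {"x":0,"y":0,"z":0,"wx":0,"wy":0,"wz":1,"fingers":0.2},
  ],
)

```text
t: 7.85
tcp_pos: [0.5735, 0.0691, 0.1983]
eef_rot: [0.0, 0.988, 0.155, 0.002]
wrist_force: [-0.3, 0.2, -1.3]
finger_gap: 0.0317
grip_force: 27.4
```

Request:
arm_command(
  commands=[
    {"x":0,"y":0,"z":0,"wx":0,"wy":0,"wz":1,"fingers":0.2},
    {"x":0,"y":0,"z":0,"wx":0,"wy":0,"wz":1,"fingers":0.2},
    {"x":0,"y":0,"z":0,"wx":0,"wy":0,"wz":1,"fingers":0.2},
    {"x":0,"y":0,"z":0,"wx":0,"wy":0,"wz":1,"fingers":0.2},
    {"x":0,"y":0,"z":0,"wx":0,"wy":0,"wz":1,"fingers":0.2},
  ],
)

```text
t: 8.48
tcp_pos: [0.5721, 0.069, 0.1958]
eef_rot: [-0.0, 0.914, 0.405, -0.0]
wrist_force: [-0.2, 0.5, 0.2]
finger_gap: 0.0318
grip_force: 27.4
```

Request:
arm_command(
  commands=[
    {"x":0,"y":0,"z":0,"wx":0,"wy":0,"wz":1,"fingers":0.2},
    {"x":0,"y":0,"z":0,"wx":0,"wy":0,"wz":1,"fingers":0.2},
    {"x":0,"y":0,"z":0,"wx":0,"wy":0,"wz":1,"fingers":0.2},
    {"x":0,"y":0,"z":0,"wx":0,"wy":0,"wz":1,"fingers":0.2},
    {"x":0,"y":0,"z":0,"wx":0,"wy":0,"wz":1,"fingers":0.2},
  ],
)

```text
t: 9.1
tcp_pos: [0.572, 0.0691, 0.1957]
eef_rot: [-0.0, 0.778, 0.628, -0.0]
wrist_force: [-0.0, 0.1, -0.6]
finger_gap: 0.0317
grip_force: 27.4
```

Request:
arm_command(
  commands=[
    {"x":0,"y":0,"z":0,"wx":0,"wy":0,"wz":1,"fingers":0.2},
    {"x":0,"y":0,"z":0,"wx":0,"wy":0,"wz":1,"fingers":0.2},
    {"x":0,"y":0,"z":0,"wx":0,"wy":0,"wz":0.5,"fingers":0.2},
    {"x":0,"y":0,"z":0,"wx":0,"wy":0,"wz":0,"fingers":0.2},
    {"x":0,"y":0,"z":0,"wx":0,"wy":0,"wz":0,"fingers":0.2},
  ],
)

```text
t: 9.72
tcp_pos: [0.5723, 0.069, 0.1959]
eef_rot: [-0.0, 0.691, 0.723, -0.0]
wrist_force: [0.3, 0.6, -0.7]
finger_gap: 0.0319
grip_force: 27.4
```

```bash
python3 - <<'E'
from h import *
s,im,W=wcloud(); np.savez("w5.npz",im=im,W=W); cv2.imwrite("pics/w5.png",im[...,::-1])
print(s["t"],s["tcp_pos"],yaw(s),s["wrist_force"],s["ft_torque"],s["joint_pos"])
E
python3 lane.py w5.npz
```

```text
9.725 [0.57227986 0.06902104 0.19593885] (np.float64(92.54989918487777), array([-4.78162353e-04,  3.90731939e-07, -9.99999886e-01])) [ 0.27876398  0.55167923 -0.69731172] [ 0.0285076  -0.00673399  0.01685334] [-1.67517981e-02  1.52854469e-01  1.71429341e+00 -7.96512961e-06
  1.27492288e+00 -6.12536154e-02]
-0.05 -69:64 -67:64 -65:65 -63:65 -59:77 -57:78 -55:78 -53:75 -51:65 -49:64 -47:65 -45:64 -43:65 -41:65 -39:78 -37:78 -35:78 -33:78 -31:78 -29:66 -27:65 -25:64 -23:65 23:83 25:84 27:65 29:65 31:65 33:69 35:78 37:78 39:78 41:78 43:65 45:65 47:65 49:65 51:65 53:64 55:65 57:76 59:78 61:78 63:77 67:65 69:65
-0.03 -69:65 -67:65 -65:65 -63:65 -59:78 -57:79 -55:78 -53:75 -51:65 -49:64 -47:65 -45:64 -43:64 -41:65 -39:77 -37:78 -35:78 -33:78 -31:78 -29:66 -27:65 -25:65 -23:64 -21:83 -19:82 -17:76 -15:68 -13:67 -11:67 -9:68 -7:67 -5:68 -3:68 -1:68 1:67 3:68 5:67 7:67 9:67 11:68 13:68 15:67 17:67 19:68 21:79 23:83 25:84 27:65 29:64 31:65 33:70 35:78 37:78 39:78 41:78 43:77 45:65 47:65 49:64 51:64 53:65 55:65 57:76 59:79 61:78 63:77 67:65 69:65
0.0 -69:65 -67:65 -65:65 -63:65 -59:78 -57:78 -55
[... 480 characters left out ...]
4 -43:65 -41:64 -39:65 -37:64 -35:64 -33:65 -31:64 -29:65 -27:64 -25:65 -23:64 -21:84 -19:82 -17:77 -15:67 -13:68 -11:68 11:68 13:68 15:67 17:68 19:68 21:81 23:83 25:83 27:65 29:65 31:64 33:65 35:64 37:65 39:65 41:64 43:65 45:65 47:65 49:65 51:65 53:64 55:65 57:77 59:78 61:78 63:77 67:65 69:64Traceback (most recent call last):
  File "lane.py", line 13, in <module>
    m=red&(Z>.13)&(Z<.17)&(Y<-.1); print("bar lane mid",(X[m].min()+X[m].max())/2,np.median(Y[m]),np.median(Z[m]))
                                                         ~~~~~~~~^^
    return umr_minimum(a, axis, None, out, keepdims, initial, where)
ValueError: zero-size array to reduction operation minimum which has no identity
```

View pics/w5.png

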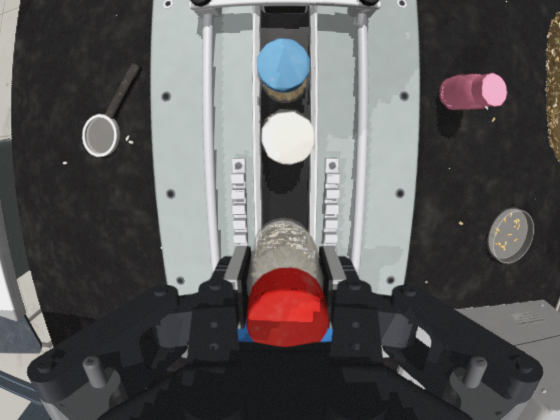

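White (288,138) and blue (284,65) still stand upright in the lane, and the red cap is at (288,305) in the jaws. Now I fix the offset.

```bash
sed -i 's/^m=red&(Z>.13).*$//' lane.py; python3 lane.py w5.npz | tail -5
python3 - <<'E'
import numpy as np,cv2
D=np.load("w5.npz");W=D["W"];im=D["im"];S=cv2.cvtColor(im,cv2.COLOR_RGB2HSV)[...,1]
th=np.radians(2.6); d=W[...,:2]-[.571,.0797]; X=d[...,0]*np.cos(th)+d[...,1]*np.sin(th); Y=-d[...,0]*np.sin(th)+d[...,1]*np.cos(th)
m=(abs(W[...,2]-.145)<.003)&(Y>.03)&(Y<.068)&(abs(X)<.03); print("white",m.sum(),cv2.minEnclosingCircle(np.stack([X[m],Y[m]],1).astype(np.float32)))
for a,b in((-.03,-.01),(0,.02),(.02,.04),(.1,.13)):
    f=lambda lo,hi:np.median(X[(W[...,2]>.0755)&(W[...,2]<.083)&(Y>a)&(Y<b)&(X>lo)&(X<hi)])
    print(a,(f(-.066,-.05)+f(.05,.066))/2,(f(-.045,-.03)+f(.03,.045))/2)
E
```

```text
blue 597 ((0.0007759010186418891, 0.08710311353206635), 0.014339854009449482) 0.1451136828636503
white 2152 ((-0.0009486335329711437, 0.06415959447622299), 0.030585877597332) 0.14524278630363058
redtop z 0.22653170272044024 3618 ((0.0020274915732443333, -0.009224498644471169), 0.014327050186693668)
pad front pts Y 0
stop Y [0.14110426 0.14160077 0.14249776 0.14420028]
white 2151 ((0.0030278267804533243, 0.04770165681838989), 0.014491667039692402)
-0.03 0.0015655252558095106 0.0014541313829286272
0 0.0015352031425480799 0.0014769931768890653
0.02 0.0014364513641151565 nan
0.1 0.0012608233549683129 nan
  return _methods._mean(a, axis=axis, dtype=dtype,
  ret = ret.dtype.type(ret / rcount)
```

Request:
arm_command(
  commands=[
    {"x":-0.012,"y":0,"z":-0.5,"wx":0,"wy":0,"wz":0,"fingers":0.2},
    {"x":0,"y":0,"z":-0.5,"wx":0,"wy":0,"wz":0,"fingers":0.2},
    {"x":0,"y":0,"z":-0.5,"wx":0,"wy":0,"wz":0,"fingers":0.2},
    {"x":0,"y":0,"z":-0.35,"wx":0,"wy":0,"wz":0,"fingers":0.2},
    {"x":0,"y":0,"z":0,"wx":0,"wy":0,"wz":0,"fingers":0.2},
  ],
)

```text
t: 10.4
tcp_pos: [0.5715, 0.069, 0.1205]
eef_rot: [-0.001, 0.691, 0.723, -0.001]
wrist_force: [1.1, 0.1, -0.3]
finger_gap: 0.0317
grip_force: 27.4
```

Request:
arm_command(
  commands=[
    {"x":0,"y":0,"z":-0.05,"wx":0,"wy":0,"wz":0,"fingers":0.2},
    {"x":0,"y":0,"z":-0.05,"wx":0,"wy":0,"wz":0,"fingers":0.2},
    {"x":0,"y":0,"z":0,"wx":0,"wy":0,"wz":0,"fingers":0.2},
    {"x":0,"y":0,"z":0,"wx":0,"wy":0,"wz":0,"fingers":0.2},
    {"x":0,"y":0,"z":0,"wx":0,"wy":0,"wz":0,"fingers":0.2},
  ],
)

```text
t: 11.02
tcp_pos: [0.5721, 0.0689, 0.1183]
eef_rot: [0.0, 0.691, 0.723, 0.0]
wrist_force: [-0.3, -0.1, -1.0]
finger_gap: 0.0319
grip_force: 27.4
```

Request:
arm_command(
  commands=[
    {"x":0,"y":0,"z":-0.05,"wx":0,"wy":0,"wz":0,"fingers":0.2},
    {"x":0,"y":0,"z":-0.02,"wx":0,"wy":0,"wz":0,"fingers":0.2},
    {"x":0,"y":0,"z":0,"wx":0,"wy":0,"wz":0,"fingers":0.2},
    {"x":0,"y":0,"z":0,"wx":0,"wy":0,"wz":0,"fingers":0.2},
    {"x":0,"y":0,"z":0,"wx":0,"wy":0,"wz":0,"fingers":0.2},
  ],
)

```text
t: 11.65
tcp_pos: [0.5722, 0.069, 0.116]
eef_rot: [0.0, 0.691, 0.723, 0.0]
wrist_force: [-0.9, 0.4, 6.2]
finger_gap: 0.032
grip_force: 28.1
```

Request:
arm_command(
  commands=[
    {"x":0,"y":0,"z":0.03,"wx":0,"wy":0,"wz":0,"fingers":0.38},
    {"x":0,"y":0,"z":0,"wx":0,"wy":0,"wz":0,"fingers":0.42},
    {"x":0,"y":0,"z":0,"wx":0,"wy":0,"wz":0,"fingers":0.5},
    {"x":0,"y":0,"z":0,"wx":0,"wy":0,"wz":0,"fingers":0.6},
    {"x":0,"y":0,"z":0,"wx":0,"wy":0,"wz":0,"fingers":0.6},
  ],
)

```text
t: 12.28
tcp_pos: [0.572, 0.0689, 0.1164]
eef_rot: [-0.0, 0.691, 0.723, -0.0]
wrist_force: [-0.5, -0.2, -0.6]
finger_gap: 0.051
grip_force: 0.0
```

Request:
arm_command(
  commands=[
    {"x":0,"y":0,"z":0.4,"wx":0,"wy":0,"wz":0,"fingers":0.6},
    {"x":0,"y":0,"z":0.8,"wx":0,"wy":0,"wz":0,"fingers":0.6},
    {"x":0,"y":0,"z":1,"wx":0,"wy":0,"wz":0,"fingers":0.6},
    {"x":0,"y":0,"z":1,"wx":0,"wy":0,"wz":0,"fingers":0.6},
    {"x":0,"y":0,"z":0.2,"wx":0,"wy":0,"wz":-0.5,"fingers":0.6},
  ],
)

```text
t: 12.9
tcp_pos: [0.574, 0.069, 0.2581]
eef_rot: [0.003, 0.71, 0.704, 0.003]
wrist_force: [0.9, -0.7, -0.6]
finger_gap: 0.0514
grip_force: 0.0
```

```bash
cat > look.py <<'E'
from h import *
import sys
s,im,W=wcloud(); n=sys.argv[1]; cv2.imwrite(f"pics/{n}.png",im[...,::-1]); np.savez(n+".npz",im=im,W=W)
print(s["t"],s["tcp_pos"].round(4),yaw(s)[0],s["joint_pos"][5],s["wrist_force"].round(1),s["finger_gap"])
H,S,V=[a.astype(int) for a in cv2.split(cv2.cvtColor(im,cv2.COLOR_RGB2HSV))]; Z=W[...,2]
th=np.radians(2.6); d=W[...,:2]-[.571,.0797]; X=d[...,0]*np.cos(th)+d[...,1]*np.sin(th); Y=-d[...,0]*np.sin(th)+d[...,1]*np.cos(th)
L=abs(X)<.03
for k,m in(("red",((H<8)|(H>172))&(S>140)&(Y>-.09)),("white",(S<50)&(V>100)&(Y<.12)&(Y>-.03)),("blue",(H>95)&(H<125)&(S>110)&(Y>.04))):
    m=m&L&(Z>.138)&(Z<.153)
    if m.sum()>20: print(k,m.sum(),cv2.minEnclosingCircle(np.stack([X[m],Y[m]],1).astype(np.float32)),np.median(Z[m]),np.percentile(Z[m],[3,97]))
m=((H<8)|(H>172))&(S>140)&(Z>.14)&(Z<.18)&(abs(X)<.07)&((abs(X)>.03)|(Y<-.09))
if m.sum()>20: print("bar",m.sum(),"X",X[m].min(),X[m].max(),"Y",np.percentile(Y[m],[3,50,97]),"Z",np.percentile(Z[m],[50,97]),"world",np.median(W[m],0),"slope",np.polyfit(X[m],Y[m],1)[0])
m=(Z>.072)&(Z<.092)&(abs(X)<.014)&(Y<.06)&(Y>-.075); print("pad front",np.percentile(Y[m],[50,90,98]) if m.any() else 0)
E
python3 look.py w6
```

```text
12.9 [0.574  0.069  0.2581] 89.54192471134223 -0.008807239993527931 [ 0.9 -0.7 -0.6] 0.0513531774400126
red 1145 ((0.0011403757380321622, -0.010320291854441166), 0.014645068906247616) 0.14564893182056718 [0.14105914 0.14690902]
white 1193 ((-0.0009310622699558735, 0.06444079428911209), 0.03128199279308319) 0.14516407126802627 [0.14367375 0.1466895 ]
blue 60 ((0.0005019521340727806, 0.08726543188095093), 0.014008468948304653) 0.1446188694012337 [0.13963062 0.14638729]
bar 747 X -0.05357606811677412 0.05371429573654746 Y [-0.12598596 -0.12256008 -0.12103033] Z [0.15343205 0.15678081] world [ 0.58193924 -0.04277004  0.15343205] slope -0.005508472185037634
pad front [-0.05696596  0.00302929  0.00535515]
```

Request:
arm_command(
  commands=[
    {"x":0.02,"y":-0.4,"z":0,"wx":0,"wy":0,"wz":-1,"fingers":0.6},
    {"x":0.02,"y":-0.4,"z":0,"wx":0,"wy":0,"wz":-1,"fingers":0.6},
    {"x":0.02,"y":-0.4,"z":0,"wx":0,"wy":0,"wz":-1,"fingers":0.6},
    {"x":0.02,"y":-0.4,"z":0,"wx":0,"wy":0,"wz":-1,"fingers":0.6},
    {"x":0.02,"y":-0.4,"z":0,"wx":0,"wy":0,"wz":-1,"fingers":0.6},
  ],
)

```text
t: 13.58
tcp_pos: [0.5758, -0.0115, 0.2528]
eef_rot: [-0.0, 0.868, 0.496, -0.0]
wrist_force: [0.6, 0.0, 0.2]
finger_gap: 0.0513
grip_force: 0.0
```

Request:
arm_command(
  commands=[
    {"x":0,"y":-0.4,"z":0,"wx":0,"wy":0,"wz":-1,"fingers":0.6},
    {"x":0,"y":-0.4,"z":0,"wx":0,"wy":0,"wz":-1,"fingers":0.6},
    {"x":0,"y":-0.05,"z":0,"wx":0,"wy":0,"wz":-1,"fingers":0.6},
    {"x":0,"y":0,"z":0,"wx":0,"wy":0,"wz":-1,"fingers":0.6},
    {"x":0,"y":0,"z":0,"wx":0,"wy":0,"wz":-1,"fingers":0.6},
  ],
)

```text
t: 14.2
tcp_pos: [0.5758, -0.0451, 0.2528]
eef_rot: [-0.0, 0.967, 0.254, -0.0]
wrist_force: [-0.1, -0.1, 1.2]
finger_gap: 0.0513
grip_force: 0.0
```

Request:
arm_command(
  commands=[
    {"x":0,"y":0,"z":0,"wx":0,"wy":0,"wz":-1,"fingers":0.6},
    {"x":0,"y":0,"z":0,"wx":0,"wy":0,"wz":-1,"fingers":0.6},
    {"x":0,"y":0,"z":0,"wx":0,"wy":0,"wz":-1,"fingers":0.6},
    {"x":0,"y":0,"z":0,"wx":0,"wy":0,"wz":-1,"fingers":0.6},
    {"x":0,"y":0,"z":0,"wx":0,"wy":0,"wz":-0.5,"fingers":0.6},
  ],
)

```text
t: 14.82
tcp_pos: [0.5758, -0.045, 0.2528]
eef_rot: [-0.0, 1.0, 0.022, -0.0]
wrist_force: [0.4, 0.7, 0.3]
finger_gap: 0.051
grip_force: 0.0
```

```bash
python3 look.py w7
```

```text
14.825 [ 0.5758 -0.045   0.2528] 2.5175577531642093 1.312362500771079 [0.4 0.7 0.3] 0.05099393878599843
red 925 ((0.0020121452398598194, -0.011058594100177288), 0.014640586450695992) 0.14554294342178992 [0.13944119 0.14688378]
white 811 ((-0.0029849810525774956, 0.04073384776711464), 0.06009490415453911) 0.14488696542115212 [0.13900073 0.14647245]
blue 139 ((0.0033631855621933937, 0.08236671984195709), 0.013468763791024685) 0.14131514797436007 [0.13847729 0.14502098]
bar 1962 X -0.052098747335875314 0.057263827555098935 Y [-0.13380742 -0.12821731 -0.12268728] Z [0.15601914 0.15776063] world [ 0.58272955 -0.04809356  0.15601914] slope -0.0018088257453887668
pad front [-0.05997023  0.03168602  0.0352517 ]
```

Request:
arm_command(
  commands=[
    {"x":0.05,"y":-0.065,"z":-0.6,"wx":0,"wy":0,"wz":0,"fingers":0.6},
    {"x":0,"y":0,"z":-0.6,"wx":0,"wy":0,"wz":0,"fingers":0.6},
    {"x":0,"y":0,"z":-0.6,"wx":0,"wy":0,"wz":0,"fingers":0.6},
    {"x":0,"y":0,"z":-0.5,"wx":0,"wy":0,"wz":0,"fingers":0.6},
    {"x":0,"y":0,"z":-0.22,"wx":0,"wy":0,"wz":0,"fingers":0.6},
  ],
)

```text
t: 15.5
tcp_pos: [0.5773, -0.0475, 0.1504]
eef_rot: [-0.0, 1.0, 0.023, -0.001]
wrist_force: [-1.1, -0.9, -0.7]
finger_gap: 0.0513
grip_force: 0.0
```

Request:
arm_command(
  commands=[
    {"x":0,"y":0,"z":0,"wx":0,"wy":0,"wz":0,"fingers":0.3},
    {"x":0,"y":0,"z":0,"wx":0,"wy":0,"wz":0,"fingers":0.2},
    {"x":0,"y":0,"z":0,"wx":0,"wy":0,"wz":0,"fingers":0.1},
    {"x":0,"y":0,"z":0,"wx":0,"wy":0,"wz":0,"fingers":0},
    {"x":0,"y":0,"z":0,"wx":0,"wy":0,"wz":0,"fingers":0},
  ],
  force=50,
)

```text
t: 16.12
tcp_pos: [0.5788, -0.0482, 0.1529]
eef_rot: [0.001, 1.0, 0.023, 0.001]
wrist_force: [-1.4, -2.9, 5.6]
finger_gap: 0.011
grip_force: 49.0
```

Request:
arm_command(
  commands=[
    {"x":0,"y":0,"z":0,"wx":0,"wy":0,"wz":0,"fingers":0},
    {"x":0,"y":0,"z":0,"wx":0,"wy":0,"wz":0,"fingers":0},
    {"x":0,"y":0,"z":0,"wx":0,"wy":0,"wz":0,"fingers":0},
    {"x":0,"y":0,"z":0,"wx":0,"wy":0,"wz":0,"fingers":0},
    {"x":0,"y":0,"z":0,"wx":0,"wy":0,"wz":0,"fingers":0},
  ],
)

```text
t: 16.75
tcp_pos: [0.5788, -0.0482, 0.1529]
eef_rot: [0.001, 1.0, 0.023, 0.001]
wrist_force: [0.4, -2.6, 5.9]
finger_gap: 0.0113
grip_force: 49.0
```

Request:
arm_command(
  commands=[
    {"x":0,"y":0,"z":0.1,"wx":0,"wy":0,"wz":0,"fingers":0},
    {"x":0,"y":0,"z":0.1,"wx":0,"wy":0,"wz":0,"fingers":0},
    {"x":0,"y":0,"z":0.1,"wx":0,"wy":0,"wz":0,"fingers":0},
    {"x":0,"y":0,"z":0,"wx":0,"wy":0,"wz":0,"fingers":0},
    {"x":0,"y":0,"z":0,"wx":0,"wy":0,"wz":0,"fingers":0},
  ],
)

```text
t: 17.38
tcp_pos: [0.5785, -0.0481, 0.1625]
eef_rot: [0.0, 1.0, 0.023, 0.001]
wrist_force: [6.9, -4.3, -8.4]
finger_gap: 0.0107
grip_force: 48.6
```

Request:
arm_command(
  commands=[
    {"x":-0.004,"y":0.1,"z":0,"wx":0,"wy":0,"wz":0,"fingers":0},
    {"x":-0.007,"y":0.15,"z":0,"wx":0,"wy":0,"wz":0,"fingers":0},
    {"x":-0.007,"y":0.15,"z":0,"wx":0,"wy":0,"wz":0,"fingers":0},
    {"x":-0.007,"y":0.15,"z":0,"wx":0,"wy":0,"wz":0,"fingers":0},
    {"x":-0.004,"y":0.1,"z":0,"wx":0,"wy":0,"wz":0,"fingers":0},
  ],
)

```text
t: 18.0
tcp_pos: [0.5774, -0.0233, 0.1626]
eef_rot: [0.002, 1.0, 0.022, 0.001]
wrist_force: [6.7, -9.3, -7.7]
finger_gap: 0.0115
grip_force: 48.7
```

Request:
arm_command(
  commands=[
    {"x":-0.007,"y":0.15,"z":0,"wx":0,"wy":0,"wz":0,"fingers":0},
    {"x":-0.007,"y":0.15,"z":0,"wx":0,"wy":0,"wz":0,"fingers":0},
    {"x":-0.007,"y":0.15,"z":0,"wx":0,"wy":0,"wz":0,"fingers":0},
    {"x":-0.007,"y":0.15,"z":0,"wx":0,"wy":0,"wz":0,"fingers":0},
    {"x":-0.007,"y":0.15,"z":0,"wx":0,"wy":0,"wz":0,"fingers":0},
  ],
)

```text
t: 18.62
tcp_pos: [0.576, 0.0065, 0.1626]
eef_rot: [0.002, 1.0, 0.022, 0.001]
wrist_force: [6.6, -10.3, -8.8]
finger_gap: 0.0114
grip_force: 48.7
```

```bash
python3 look.py w8; sed -i 's/percentile(Y\[m\],\[2,10,50,90\])/percentile(Y[m],[1,5,50,90])/; s/(Z>.085)&(Z<.105)&(abs(X)<.05)/(Z>.085)\&(Z<.09)\&(abs(X)<.014)/' lane.py; python3 lane.py w8.npz|tail -1;python3 lane.py w2.npz|tail -1;python3 lane.py w5.npz|tail -1
```

```text
18.625 [0.576  0.0065 0.1626] 2.56593032268164 1.4031589057885192 [  6.6 -10.3  -8.8] 0.011357395926751121
red 2080 ((0.007036823313683271, -0.018746884539723396), 0.04796255752444267) 0.14549714831098615 [0.1391628  0.14673192]
white 1675 ((-0.002970402128994465, 0.0483810193836689), 0.04551028460264206) 0.14484950051945902 [0.13911583 0.14639475]
blue 465 ((0.0006320110405795276, 0.08723293989896774), 0.015158738009631634) 0.14263571621491014 [0.13822118 0.14567424]
bar 1350 X 0.030037115518189543 0.057830005980635334 Y [-0.07879838 -0.07316757 -0.06754111] Z [0.16525284 0.16713385] world [0.62358961 0.00878845 0.16525284] slope -0.0027063950008513657
pad front [-0.01262603 -0.00132515  0.03502895]
stop Y [0.14023573 0.14071868 0.14168233 0.14256966]
stop Y [0.14030936 0.14084152 0.14169199 0.14227913]
stop Y [0.14082909 0.14101102 0.14165903 0.14222591]
```

Request:
arm_command(
  commands=[
    {"x":-0.007,"y":0.15,"z":0,"wx":0,"wy":0,"wz":0,"fingers":0},
    {"x":-0.007,"y":0.15,"z":0,"wx":0,"wy":0,"wz":0,"fingers":0},
    {"x":-0.007,"y":0.15,"z":0,"wx":0,"wy":0,"wz":0,"fingers":0},
    {"x":-0.007,"y":0.15,"z":0,"wx":0,"wy":0,"wz":0,"fingers":0},
    {"x":-0.007,"y":0.15,"z":0,"wx":0,"wy":0,"wz":0,"fingers":0},
  ],
)

```text
t: 19.3
tcp_pos: [0.5746, 0.0363, 0.1625]
eef_rot: [0.002, 1.0, 0.022, 0.001]
wrist_force: [7.4, -8.5, -7.5]
finger_gap: 0.0111
grip_force: 48.8
```

Request:
arm_command(
  commands=[
    {"x":-0.004,"y":0.08,"z":0,"wx":0,"wy":0,"wz":0,"fingers":0},
    {"x":-0.004,"y":0.08,"z":0,"wx":0,"wy":0,"wz":0,"fingers":0},
    {"x":-0.003,"y":0.06,"z":0,"wx":0,"wy":0,"wz":0,"fingers":0},
    {"x":0,"y":0,"z":0,"wx":0,"wy":0,"wz":0,"fingers":0},
    {"x":0,"y":0,"z":0,"wx":0,"wy":0,"wz":0,"fingers":0},
  ],
)

```text
t: 19.92
tcp_pos: [0.5742, 0.0454, 0.1625]
eef_rot: [0.001, 1.0, 0.022, 0.001]
wrist_force: [7.3, -7.8, -6.9]
finger_gap: 0.0112
grip_force: 48.8
```

```bash
python3 look.py w9
```

```text
19.925 [0.5742 0.0454 0.1625] 2.5734438990558606 1.4703467996698718 [ 7.3 -7.8 -6.9] 0.011244689762960289
red 2101 ((0.007766354829072952, 0.02221633866429329), 0.04999355971813202) 0.14558358424244616 [0.13917001 0.14682882]
white 1693 ((-0.009163961745798588, 0.07564738392829895), 0.03362657502293587) 0.1450069003623841 [0.13910029 0.1464648 ]
blue 1010 ((-0.0016889097169041634, 0.11665896326303482), 0.014902031980454922) 0.1448352364604094 [0.13920289 0.14616257]
bar 1350 X 0.03004113086787302 0.05780929253957998 Y [-0.03987766 -0.03423208 -0.02861015] Z [0.1651778  0.16709867] world [0.62165473 0.04771005 0.1651778 ] slope 0.005205755039219758
pad front [0.02583244 0.03530778 0.03982827]
```

View pics/w9.png

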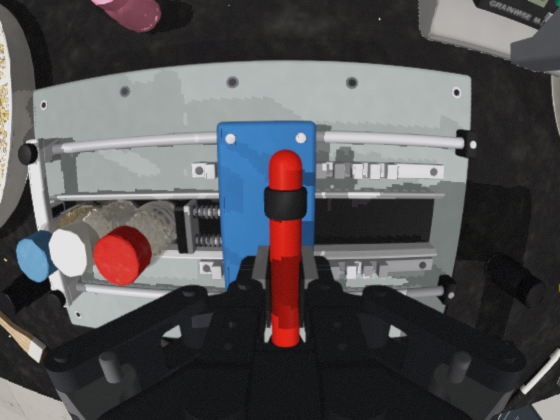

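Wrist view: blue (40,253), white (75,250) and red (122,255) are in a row ahead of the pad (187,225). The row is still a few mm short of the stop, and the bar (285,250) is gripped. I look up the notch phase in the earlier clouds.

Run:
```python
import numpy as np
th=np.radians(2.6)
for f in("w2","w3","w5","w9"):
    W=np.load(f+".npz")["W"]; d=W[...,:2]-[.571,.0797]; X=d[...,0]*np.cos(th)+d[...,1]*np.sin(th); Y=-d[...,0]*np.sin(th)+d[...,1]*np.cos(th); Z=W[...,2]
    for sgn in(-1,1):
        r=[]
        for y in np.arange(-.042,.024,.001):
            m=(abs(X-(.036*sgn+.0014))<.0025)&(abs(Y-y)<.0005)&(Z<.1)&(Z>.06); r.append("." if m.sum()<2 else ("#" if np.median(Z[m])>.0755 else "_"))
        print(f,sgn,"".join(r))
```

```text
w2 -1 ____.#######..............................................##._____
w2 1 ____.#######_____#######______#######____#######._____#######_____
w3 -1 ..................................................................
w3 1 #____#######_____########_____#######____########_____#######_____
w5 -1 __...#######___..#######____.#######____.########____.#######_____
w5 1 ___...######___..#######____.#######____.#######_____.#######_____
w9 -1 ............................................####...._#######..____
w9 1 .................###############################.....########.____
```

Request:
arm_command(
  commands=[
    {"x":-0.004,"y":0.07,"z":0,"wx":0,"wy":0,"wz":0,"fingers":0},
    {"x":-0.004,"y":0.07,"z":0,"wx":0,"wy":0,"wz":0,"fingers":0},
    {"x":-0.004,"y":0.07,"z":0,"wx":0,"wy":0,"wz":0,"fingers":0},
    {"x":-0.004,"y":0.07,"z":0,"wx":0,"wy":0,"wz":0,"fingers":0},
    {"x":0,"y":0,"z":0,"wx":0,"wy":0,"wz":0,"fingers":0},
  ],
)

```text
t: 20.6
tcp_pos: [0.5737, 0.0562, 0.1625]
eef_rot: [0.002, 1.0, 0.022, 0.001]
wrist_force: [7.1, -9.4, -7.9]
finger_gap: 0.0114
grip_force: 48.8
```

```bash
python3 look.py w10
```

```text
20.6 [0.5737 0.0562 0.1625] 2.5711352644270993 1.490020888567884 [ 7.1 -9.4 -7.9] 0.011367859088263934
red 2149 ((0.006607852876186371, 0.029039546847343445), 0.0460876002907753) 0.14554306931092134 [0.13919521 0.14690107]
white 1725 ((-0.0010678323451429605, 0.08094681799411774), 0.031993355602025986) 0.14498131277318574 [0.13913398 0.14645098]
blue 1085 ((-0.0012360799591988325, 0.12456139922142029), 0.01500537060201168) 0.14483221130674218 [0.13925161 0.14630668]
bar 1342 X 0.03000435392971247 0.05773513902255838 Y [-0.02899162 -0.02334609 -0.01772203] Z [0.16522285 0.16710393] world [0.62118312 0.058572   0.16522285] slope -0.005312811169068875
pad front [0.033957   0.04352764 0.0476628 ]
```

Request:
arm_command(
  commands=[
    {"x":-0.003,"y":0.07,"z":0,"wx":0,"wy":0,"wz":0,"fingers":0},
    {"x":-0.003,"y":0.07,"z":0,"wx":0,"wy":0,"wz":0,"fingers":0},
    {"x":-0.002,"y":0.045,"z":0,"wx":0,"wy":0,"wz":0,"fingers":0},
    {"x":0,"y":0,"z":0,"wx":0,"wy":0,"wz":0,"fingers":0},
    {"x":0,"y":0,"z":0,"wx":0,"wy":0,"wz":0,"fingers":0},
  ],
)

```text
t: 21.28
tcp_pos: [0.5734, 0.0626, 0.1625]
eef_rot: [0.003, 1.0, 0.022, 0.001]
wrist_force: [8.1, -13.4, -8.3]
finger_gap: 0.0112
grip_force: 48.9
```

Request:
arm_command(
  commands=[
    {"x":0,"y":0,"z":-0.06,"wx":0,"wy":0,"wz":0,"fingers":0},
    {"x":0,"y":0,"z":-0.06,"wx":0,"wy":0,"wz":0,"fingers":0},
    {"x":0,"y":0,"z":0,"wx":0,"wy":0,"wz":0,"fingers":0},
    {"x":0,"y":0,"z":0,"wx":0,"wy":0,"wz":0,"fingers":0},
    {"x":0,"y":0,"z":0,"wx":0,"wy":0,"wz":0,"fingers":0},
  ],
)

```text
t: 21.9
tcp_pos: [0.5734, 0.063, 0.1577]
eef_rot: [0.002, 1.0, 0.022, 0.001]
wrist_force: [7.8, -11.9, -7.4]
finger_gap: 0.0115
grip_force: 48.9
```

Request:
arm_command(
  commands=[
    {"x":0,"y":0,"z":-0.05,"wx":0,"wy":0,"wz":0,"fingers":0},
    {"x":0,"y":0,"z":-0.05,"wx":0,"wy":0,"wz":0,"fingers":0},
    {"x":0,"y":0,"z":0,"wx":0,"wy":0,"wz":0,"fingers":0},
    {"x":0,"y":0,"z":0,"wx":0,"wy":0,"wz":0,"fingers":0},
    {"x":0,"y":0,"z":0,"wx":0,"wy":0,"wz":0,"fingers":0},
  ],
)

```text
t: 22.52
tcp_pos: [0.5734, 0.0631, 0.1541]
eef_rot: [0.002, 1.0, 0.022, 0.001]
wrist_force: [6.3, -12.2, -5.3]
finger_gap: 0.0109
grip_force: 49.1
```

Request:
arm_command(
  commands=[
    {"x":0,"y":-0.03,"z":-0.02,"wx":0,"wy":0,"wz":0,"fingers":0},
    {"x":0,"y":0,"z":0,"wx":0,"wy":0,"wz":0,"fingers":0.25},
    {"x":0,"y":0,"z":0,"wx":0,"wy":0,"wz":0,"fingers":0.4},
    {"x":0,"y":0,"z":0,"wx":0,"wy":0,"wz":0,"fingers":0.55},
    {"x":0,"y":0,"z":0,"wx":0,"wy":0,"wz":0,"fingers":0.55},
  ],
)

```text
t: 23.15
tcp_pos: [0.5725, 0.0649, 0.1541]
eef_rot: [-0.0, 1.0, 0.023, -0.0]
wrist_force: [0.2, -0.2, -0.1]
finger_gap: 0.0471
grip_force: 0.0
```

Request:
arm_command(
  commands=[
    {"x":0,"y":0,"z":0.4,"wx":0,"wy":0,"wz":0,"fingers":0.55},
    {"x":0,"y":0,"z":0.8,"wx":0,"wy":0,"wz":0,"fingers":0.55},
    {"x":0,"y":0,"z":0.9,"wx":0,"wy":0,"wz":0,"fingers":0.55},
    {"x":0,"y":0,"z":0.9,"wx":0,"wy":0,"wz":0,"fingers":0.55},
    {"x":0,"y":0,"z":0,"wx":0,"wy":0,"wz":0,"fingers":0.55},
  ],
)

```text
t: 23.78
tcp_pos: [0.5748, 0.0646, 0.2796]
eef_rot: [0.0, 1.0, 0.023, 0.004]
wrist_force: [0.4, -1.0, -0.9]
finger_gap: 0.047
grip_force: 0.0
```

```bash
python3 look.py w11; python3 lane.py w11.npz | tail -1
python3 - <<'E'
import numpy as np,cv2
D=np.load("w11.npz");W=D["W"];th=np.radians(2.6); d=W[...,:2]-[.571,.0797]; X=d[...,0]*np.cos(th)+d[...,1]*np.sin(th); Y=-d[...,0]*np.sin(th)+d[...,1]*np.cos(th); Z=W[...,2]
for a,b in((.035,.07),(.075,.103),(.109,.14)):
    m=(abs(Z-.1455)<.0025)&(abs(X)<.025)&(Y>a)&(Y<b); print(m.sum(),cv2.minEnclosingCircle(np.stack([X[m],Y[m]],1).astype(np.float32)) if m.any() else 0)
E
```

```text
23.775 [0.5748 0.0646 0.2796] 2.6090562994694757 1.500822645350243 [ 0.4 -1.  -0.9] 0.04701292810465889
red 885 ((-0.006335527636110783, 0.03014283813536167), 0.04634112864732742) 0.1456730567475242 [0.14101515 0.14717465]
white 813 ((0.0019647753797471523, 0.08737360686063766), 0.020799774676561356) 0.1451109409729031 [0.13997557 0.14663366]
blue 587 ((-0.002291320590302348, 0.12495212256908417), 0.01509093027561903) 0.1449690167456349 [0.13917679 0.14637584]
bar 500 X -0.05233615661929718 0.05678664653396348 Y [-0.02210262 -0.01679572 -0.0112874 ] Z [0.1567927 0.1589893] world [0.61587743 0.06383831 0.1567927 ] slope 0.0027480200985952473
pad front [0.03565152 0.04376863 0.04727134]
stop Y [0.11577897 0.11597073 0.14116394 0.14181467]
758 ((0.0029246665071696043, 0.06016413867473602), 0.014964955858886242)
689 ((0.004741560202091932, 0.0908237025141716), 0.01607377827167511)
653 ((-0.002011185744777322, 0.12533161044120789), 0.01497582532465458)
```

View pics/w11.png

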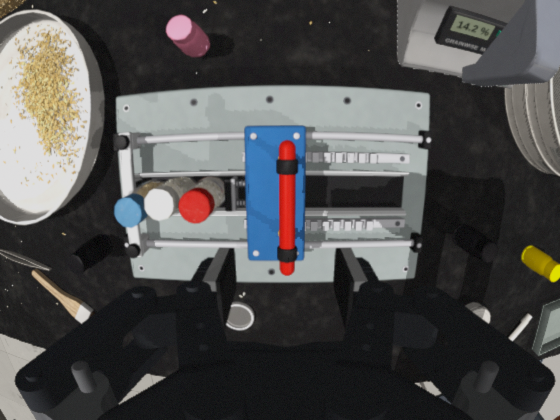

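Wrist view: the three caps, blue (130,210), white (160,203) and red (196,205), are in a tight row between the stop (127,190) and the pad (233,190). The bar is at (287,205). From the settled arm I check once more that it is fully down.

Request:
arm_command(
  commands=[
    {"x":0,"y":0,"z":-0.4,"wx":0,"wy":0,"wz":0,"fingers":0.55},
    {"x":0,"y":0,"z":-0.2,"wx":0,"wy":0,"wz":0,"fingers":0.55},
    {"x":0,"y":0,"z":0,"wx":0,"wy":0,"wz":0,"fingers":0.55},
    {"x":0,"y":0,"z":0,"wx":0,"wy":0,"wz":0,"fingers":0.55},
    {"x":0,"y":0,"z":0,"wx":0,"wy":0,"wz":0,"fingers":0.55},
  ],
)

```text
t: 24.45
tcp_pos: [0.5729, 0.0646, 0.2504]
eef_rot: [0.0, 1.0, 0.023, 0.0]
wrist_force: [-0.4, -0.2, -0.5]
finger_gap: 0.0468
grip_force: 0.0
```

```bash
python3 look.py w12 | grep -v pad
python3 - <<'E'
import numpy as np,cv2
th=np.radians(2.6)
for f in("w7","w12"):
    D=np.load(f+".npz");W=D["W"]; d=W[...,:2]-[.571,.0797]; X=d[...,0]*np.cos(th)+d[...,1]*np.sin(th); Z=W[...,2]
    H,S,V=cv2.split(cv2.cvtColor(D["im"],cv2.COLOR_RGB2HSV)); Y=-d[...,0]*np.sin(th)+d[...,1]*np.cos(th)
    b=((H<8)|(H>172))&(S>140)&(Z>.13)&(Z<.18)&(abs(X)<.06)&(Y<.03 if f=="w12" else Y<-.09); c=(H>95)&(H<125)&(S>110)&(Z>.09)&(Z<.11)&(Y<.035)
    print(f,"bar top",np.percentile(Z[b],[50,90,97]),"carriage top",np.median(Z[c]))
E
```

```text
24.45 [0.5729 0.0646 0.2504] 2.6039006345287636 1.5008095132771087 [-0.4 -0.2 -0.5] 0.046810467220377586
red 1087 ((-0.0025053038261830807, 0.022370196878910065), 0.05267828702926636) 0.1457220702263394 [0.14060078 0.14700073]
white 987 ((-0.009444120340049267, 0.08401431888341904), 0.0355403907597065) 0.14512276577310523 [0.13982613 0.14656933]
blue 587 ((-0.00197440548799932, 0.12429089844226837), 0.014613158069550991) 0.14486058848828948 [0.13930776 0.14629797]
bar 625 X -0.05265721588879682 0.05743717697244897 Y [-0.02200579 -0.01672853 -0.0111583 ] Z [0.15680109 0.15863841] world [0.61673811 0.06387275 0.15680109] slope 0.002502478588284953
w7 bar top [0.15601914 0.15729006 0.15776063] carriage top 0.09741222995829937
w12 bar top [0.15681876 0.15808159 0.15856293] carriage top 0.09742291018504953
```

```bash
python3 -c "
from cell import *
print(close_job())"
```

```text
the job is handed in; nothing more can be done
None
```

The red-capped vial stands in the lane and the carriage is locked in a notch; I handed the job in at about 24.5 s. By camera the three vials are upright and touching against the stop, with about 11 mm of pad compression (roughly 6 N); the release bar sits about 0.8 mm above its start height, within the 2 mm allowed. On my first attempt to set the vial down, a finger linkage pressed on the white cap with about 15 N, so I turned the gripper and placed it again; `close_job()` returned no verdict.

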